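# Set the shower selector and snap the cold-tap cap home

## Robot

A 6-joint arm with a two-finger parallel gripper is mounted at the origin on the work surface. World frame = base frame: x ahead of the robot, y to its left, z up, the work surface at z = 0. Lengths are in m, angles in degrees, forces in N, time in s.
With the tool pointing down it reaches from about 0.35 to 0.875 m from the base axis. Payload 4.2 kg.
Tool frame: the origin (TCP) lies between the finger pads; the fingertips stand 25 mm ahead of it and the grasp point (between the pads) lies 6 mm ahead of it (r.tips_ahead is the distance from the TCP to the fingertips, in m); z points along the fingers, y is the direction in which the jaws open and shut (so a half turn about z gives the same grasp; the last joint's range is limited). The gripper opens to 87 mm and grips with 3 to 60 N. Pads are 19 mm wide; open, the fingers measure 117 mm over their backs; the gripper's body (75 mm by 190 mm) begins 51 mm behind the grasp point.
Start: joints at [-51.876, 22.042, 0.453, 0, -68.411, -14.817], TCP at [0.247, -0.574, 0.248] pointing down, gripper open.
Joint ranges: [-179.83, 179.83], [-69.29, 118.12], [-61.27, 80.66], [-181.25, 117.63], [-171.15, -9.14], [-177.46, 177.46]. Speed limits (degrees/s): [159.86, 159.86, 180, 180, 180, 180].

## Interface

Orientations are given as a 3x3 rotation matrix whose columns are the frame's x, y, z axes.
In Python, from station import r, vision, finish_job gives the robot as it stands.
- The arm moves only by the shell command python3 -m jog 'ROWS'. ROWS is a JSON object of lists of equal length, an entry for each row: "rot": the turn, a rotation vector about the world's x, y, z in degrees, a list of three; "delta_pos": the shift along the world's x, y, z in mm, a list of three; "grip": the opening in per cent of the stroke, from 0 (shut) to 100 (fully open). A call has 1 to 10 rows; each row shifts and turns the commanded pose from where the row before left it; what a row does not reach is not made up. A row lasts 1/12 s, in which the tool goes at most 41.7 mm and 7.16 degrees, less where a joint would pass 70% of its speed; a pose out of reach is approached as far as the arm can. A call with a gripper value outside its range is refused whole. The fingers move at their own pace and stop on an object; the grip force is fixed at half the most. Time passes only in rows, so rows that do not move let the fingers close. It gives the time, the measured TCP pose, the force and the opening at its end, in the units of the state.
- r.sense(): the state, without advancing time (a new reading comes with each control period).
- vision.capture(name): name is "scene" or "top" or "wrist"; returns a dict with "frame" (384x512x3 uint8, red, green, blue), "K" (3x3 intrinsics, pixels), "xyz" and "orientation" of the camera in the world. Camera axes: x right, y up, looking along -z (the intrinsics and any distortion apply to the point x, -y, -z); pixel columns grow to the right and rows downward; lengths in m; the calibration is good to about 2 mm. A picture is of the moment at which its call begins. There is no depth.
- finish_job(): hands the job in, once; it reports no verdict.
The state is a dict: "time_s": time; "joints": joint angles; "joint_velocities": joint speeds; "effort": joint torques, N m; "tcp_pos": TCP position; "ee_rot": TCP orientation; "wrist_force": force on the tool from outside, world axes, zero at the start; "moment": the same for the moment, N m; "gripper_width": opening from 0.0 (shut) to 1.0 (fully open).
Only numpy, scipy, OpenCV 4.12 (cv2) and the standard library are available. Lean on these libraries where they do the work, as an engineer would, in place of code of your own. Each camera call takes 0.05 s, during which the arm holds its last target. There are 200 camera calls.

## Task

Turn the shower selector until its yellow pointer line clicks in at the blue mark. Then take the ivory cap with the blue spot, put it over the bare brass stud of the tap and push it straight down until it snaps over the catches, then keep pushing so that it squeezes the black rubber seal firmly (about 10 N). Finish like that, the gripper still pressing the snapped-on cap down, with the selector left on blue and none of the other things pushed away or knocked over.

Things in the scene. Friction and masses are not known exactly. Their poses are not given: they have to be found in the camera images.
- selector (a joint): turn of the shower selector in rad, growing clockwise seen from above. It clicks into three positions: 0 (pointer at the red mark), 0.7 (white mark) and 1.4 (blue mark); end stops 0.08 beyond the outer two. Between positions it resists with up to about 0.1 N m and, let go, falls into the nearest one
- selector_grip (a point): grip point of the selector, on its vertical axis, 44 mm above the worktop. Its frame turns with the knob: the knob is a dark steel bar, 44 mm long along this x and 12 mm wide along this y, from 22 to 52 mm above the worktop, on a steel disc of 44 mm diameter (14 to 22 mm high); the yellow pointer line is on the bar's top, on the half towards this -x
- blue_mark (a point): centre of the blue dot on the rim of the diverter's round aluminium base (72 mm diameter, 14 mm high, fixed), 29.5 mm from the selector's axis; the white dot is 0.7 rad and the red dot 1.4 rad further round, counter-clockwise from above
- blue_cap: loose ivory snap cap, twelve-sided, 40 mm across flats, 32 mm high, about 50 g, a blue disc of 24 mm on its top. Origin: centre of its open underside, z up, flats face its x and y axes and every 30 degrees between; it stands mouth down on the worktop. Mouth 21 mm wide in a lip 3 mm thick, then a bore 27 mm wide up to 22 mm from the mouth
- tap: fixed tap. Origin: centre of its foot on the worktop, z up. Aluminium foot of 60 mm diameter, column of 34 mm, on it the black rubber seal (34 mm diameter, top 40 mm above the worktop), through it the brass stud: 17 mm diameter, tapered to 10 mm over its last 5 mm, up to 57 mm; four sprung steel catch balls stand out of it at 48 mm, 25 mm across
- stud_top (a point): tip of the tap's brass stud, on its axis, 57 mm above the worktop. A cap lowered over the stud meets the catch balls when its underside is about 52 mm above the worktop, needs roughly 10 to 16 N to pass them, then the force drops and it snaps down onto the seal (underside at 40 mm)
- seal: black rubber seal ring of the tap, under the cap; origin on the tap's axis at its underside, 36 mm above the worktop. It gives about 1 mm for each 5 N of push, at most 3 mm
- red_cap: bystander: loose ivory cap like the other, but with a red disc on top and a closed underside; 40 mm wide, 32 mm high; origin at the centre of its underside
- cream_jar: bystander: loose white jar with a green lid, 48 mm diameter, 42 mm high; origin at the centre of its underside
- soap_dish: bystander: white dish 120 x 85 mm with a pale green soap on it, 34 mm high; origin at the centre of its underside
- tumbler: bystander: blue ceramic tumbler, 72 mm diameter, 100 mm high; origin at the centre of its underside
- mouthwash: bystander: amber bottle, 60 mm diameter, 170 mm high; origin at the centre of its underside
- lotion: bystander: pink bottle with a white cap, 64 mm diameter, 150 mm high; origin at the centre of its underside
- hairbrush: bystander: wooden brush 200 mm long, lying along its x, black bristles up; origin at the middle of its underside
Not all that is in view belongs to the job. What is shaped like the blue_cap but orange is not meant. Leave any purple look-alike of the part that bears selector alone.

How it is judged:
By the outcome, as a careful person would: the job done as asked, in the order asked, and still so for the second after the job is handed in, while the arm keeps its last pose, push and grip.
It also fails if it takes over 64 s, if anything falls off the work surface, if the arm or the gripper's body presses on something with over 40 N, if the wrist force passes 120 N, or if a joint passes its speed limit or range.

## Working session

There is one attempt and no reset: what is moved stays moved. The work goes in short steps, Python scripts to look and compute and a shell command to move; the robot and the scene stay as the last step left them, time stands still between calls to the robot, and variables do not carry over. Pictures are saved under pics/ and viewed, about 8 in all and at most 12, crops included, and the job is handed in when it is done.

```bash
ls; mkdir -p pics
cat > h.py <<'E'
import numpy as np,cv2,pickle
from station import r,vision
def cap(n,f):
    c=vision.capture(n);pickle.dump(c,open(f'pics/{f}.pkl','wb'));return c
def save(c,f,box=None,s=1):
    im=c['frame'][...,::-1]
    if box: x0,y0,x1,y1=box;im=im[y0:y1,x0:x1]
    cv2.imwrite(f'pics/{f}.png',cv2.resize(im,None,fx=s,fy=s,interpolation=cv2.INTER_CUBIC))
def load(f): return pickle.load(open(f'pics/{f}.pkl','rb'))
def px2w(c,u,v,z):
    K=np.array(c['K']);d=np.linalg.inv(K)@[u,v,1];R=np.array(c['orientation']);p=np.array(c['xyz'])
    w=R@[d[0],-d[1],-d[2]];return p+w*(z-p[2])/w[2]
E
python3 - <<'E'
from h import *
for n in('scene','top'):
    c=cap(n,n);save(c,n,s=1.5)
    print(n,[k for k in c],np.round(c['K'],1).tolist(),np.round(c['xyz'],3),np.round(c['orientation'],3).tolist())
print(r.sense())
E
```

```text
pics
scene ['frame', 'K', 'xyz', 'orientation'] [[348.5, 0.0, 251.5], [0.0, 348.5, 185.9], [0.0, 0.0, 1.0]] [ 1.223 -0.262  0.894] [[0.383, -0.693, 0.611], [0.924, 0.286, -0.256], [0.003, 0.662, 0.75]]
top ['frame', 'K', 'xyz', 'orientation'] [[354.6, 0.0, 252.7], [0.0, 354.6, 193.4], [0.0, 0.0, 1.0]] [0.383 0.015 0.991] [[-0.061, 0.977, -0.202], [-0.998, -0.06, 0.012], [-0.001, 0.202, 0.979]]
{'time_s': 0.1, 'joints': array([-5.18759279e+01,  2.20875484e+01,  3.88803508e-01, -2.46460259e-02,
       -6.84116391e+01, -1.48157443e+01]), 'joint_velocities': array([-0.04294879, -0.10964123,  0.15088984,  0.15422975, -0.05854867,
        0.03451736]), 'effort': array([ 2.08875772e-04, -3.91690958e+01,  1.87935287e+01,  4.23190579e+00,
        1.34664119e-02, -7.10374206e-05]), 'tcp_pos': array([ 0.24711847, -0.57354835,  0.24656628]), 'ee_rot': array([[-9.18451598e-01, -3.95532423e-01, -8.74721405e-04],
       [-3.95533376e-01,  9.18449913e-01,  1.76248903e-03],
       [ 1.06266241e-04,  1.96474238e-03, -9.99998064e-01]]), 'wrist_force': array([-1.0079092 , -0.58481236,  0.81963938]), 'moment': array([-0.00035252, -0.02512603, -0.0335004 ]), 'gripper_width': 0.9966372029562968}
```

View pics/top.png

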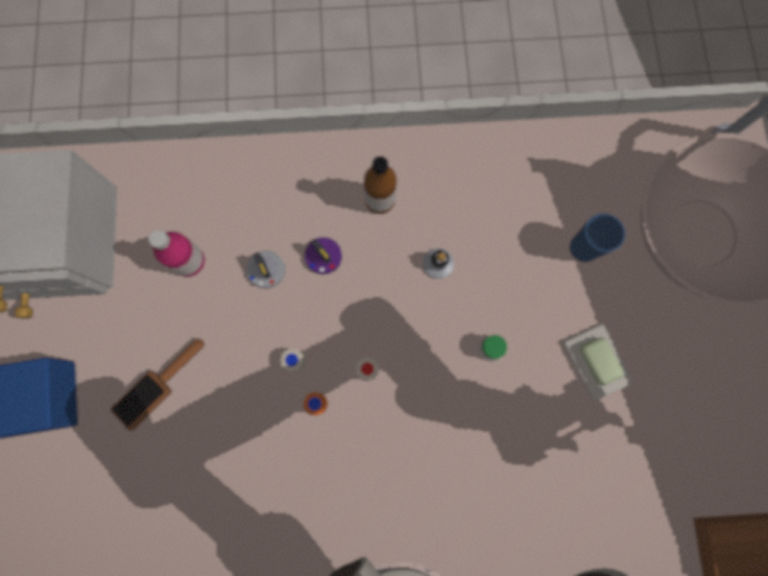

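View pics/scene.png

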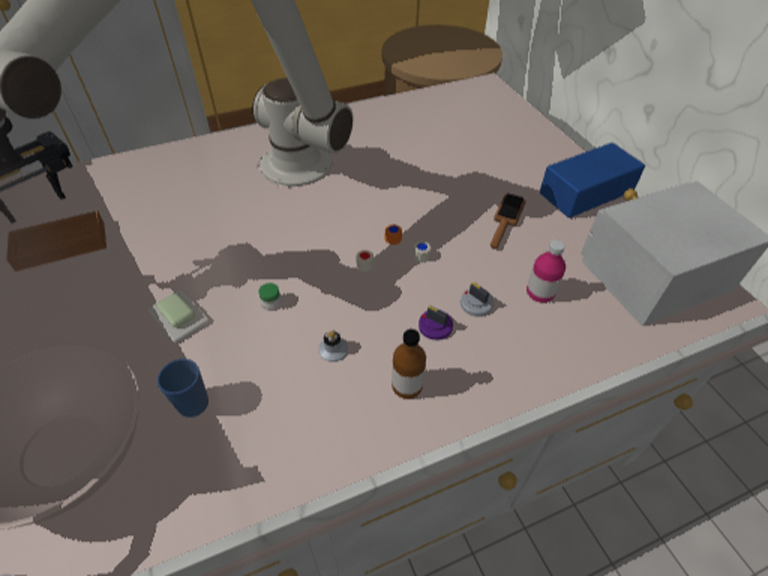

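The top view (1.5x) shows the diverter at about (267,268), its purple look-alike at (323,255), the blue cap at (291,359), an orange decoy at (315,404), the red cap at (367,369) and the tap at (440,262).

Run:
```python
from h import *
c=load('top')
for n,u,v,z in(('sel',267,268,.014),('cap',291,359,.032),('tapfoot',440,266,.005),('studtop',441,257,.057),('purple',323,255,.014),('orange',315,404,.032),('red',367,369,.032),('lotion',190,262,0.0),('amber',380,203,0)):
    print(n,np.round(px2w(c,u/1.5,v/1.5,z),3))
save(c,'topcrop',(150,145,325,265),4.5)
```

```text
sel [0.641 0.212 0.014]
cap [0.465 0.169 0.032]
tapfoot [ 0.627 -0.116  0.005]
studtop [ 0.631 -0.113  0.057]
purple [0.66  0.105 0.014]
orange [0.383 0.128 0.032]
red [0.439 0.033 0.032]
lotion [0.665 0.363 0.   ]
amber [ 0.763 -0.01   0.   ]
```

View pics/topcrop.png

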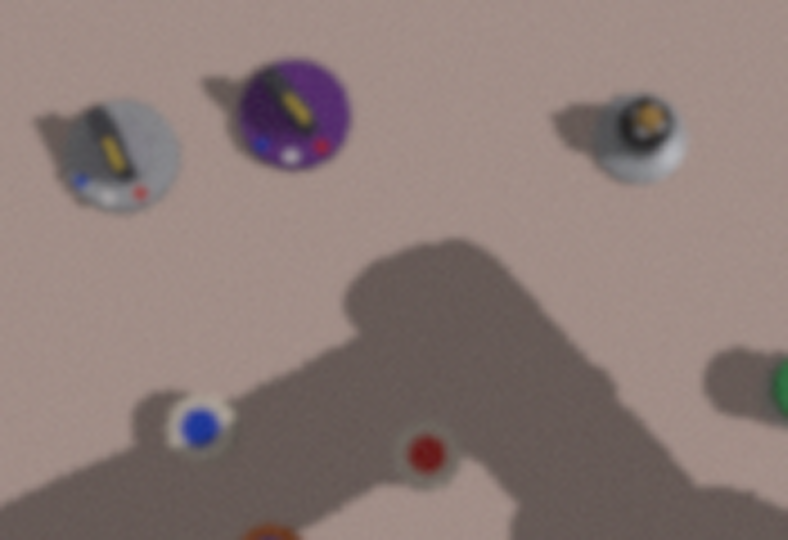

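The pointer is at red (crop 128,175; bar tail at 95,112), with red (140,193), white (109,197) and blue (81,182). I'll move above the selector and look closer.

```bash
python3 -m jog '{"delta_pos":[[17,35,0],[17,35,0],[17,35,0],[17,35,0],[17,35,0],[17,35,0],[17,35,0],[17,35,0],[17,35,0],[17,35,0]],"rot":[[0,0,0],[0,0,0],[0,0,0],[0,0,0],[0,0,0],[0,0,0],[0,0,0],[0,0,0],[0,0,0],[0,0,0]],"grip":[100,100,100,100,100,100,100,100,100,100]}'
python3 -m jog '{"delta_pos":[[17,35,0],[17,35,0],[17,35,0],[17,35,0],[17,35,0],[17,35,0],[17,35,0],[17,35,0],[17,35,0],[17,35,0]],"rot":[[0,0,0],[0,0,0],[0,0,0],[0,0,0],[0,0,0],[0,0,0],[0,0,0],[0,0,0],[0,0,0],[0,0,0]],"grip":[100,100,100,100,100,100,100,100,100,100]}'
python3 -m jog '{"delta_pos":[[17,35,0],[17,35,0],[0,0,0],[0,0,0]],"rot":[[0,0,0],[0,0,0],[0,0,0],[0,0,0]],"grip":[100,100,100,100]}'
python3 - <<'E'
from h import *
c=cap('wrist','w1');save(c,'w1',s=1.5)
s=r.sense();print(s['time_s'],s['tcp_pos'],s['joints'],c['xyz'],np.round(c['orientation'],3).tolist())
E
```

```text
time_s: 0.93
tcp_pos: [0.4175, -0.222, 0.2474]
ee_rot: [[-0.918, -0.396, -0.0], [-0.396, 0.918, 0.0], [0.0, 0.0, -1.0]]
wrist_force: [0.9, -0.6, 0.1]
gripper_width: 0.999
time_s: 1.77
tcp_pos: [0.5875, 0.1279, 0.2471]
ee_rot: [[-0.918, -0.396, -0.001], [-0.396, 0.918, -0.0], [0.001, 0.0, -1.0]]
wrist_force: [0.7, -0.4, 0.3]
gripper_width: 0.997
time_s: 2.1
tcp_pos: [0.6213, 0.1978, 0.2456]
ee_rot: [[-0.917, -0.398, -0.003], [-0.398, 0.917, -0.001], [0.003, -0.0, -1.0]]
wrist_force: [-1.1, -0.8, 0.2]
gripper_width: 1.0
2.15 [0.6208937  0.19648896 0.24618967] [ 3.17581338e+01  2.47327976e+01  4.48321305e+00 -1.56685322e-02
 -6.98951483e+01 -9.83894889e+01] [0.55932258 0.17108734 0.38283467] [[-0.397, -0.889, -0.227], [0.918, -0.385, -0.097], [-0.001, -0.247, 0.969]]
```

View pics/w1.png

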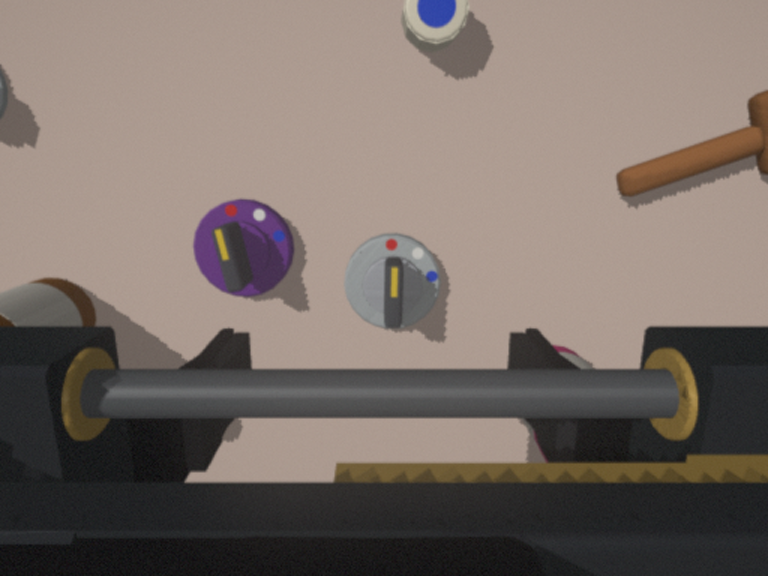

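The wrist view shows the silver diverter at (392,281), with the pointer up at red (391,244). White is at (418,253) and blue at (432,276). Joint 6 is at -98°, so I'll make a half turn before gripping.

Run:
```python
from h import *
c=load('w1')
P=lambda u,v,z:px2w(c,u/1.5,v/1.5,z)
ctr=P(392,281,.014);print('ctr',ctr)
for n,u,v in(('r',391,244),('w',418,253),('b',432,276)):
    p=P(u,v,.014)-ctr;print(n,np.hypot(*p[:2])*1e3,np.degrees(np.arctan2(p[1],p[0])))
a,b=P(394,258,.052),P(393.5,319,.052);print('bar',a,b,(a+b)/2,np.linalg.norm(a-b),np.degrees(np.arctan2(*(b-a)[1::-1])))
a,b=P(395,266,.052),P(394,297,.052);print('ptr',np.degrees(np.arctan2(*(b-a)[1::-1])))
p=P(436,8,.032);print('cap',p)
```

```text
ctr [0.63968318 0.21610448 0.014     ]
r 27.688921475159344 -154.71930597015836
w 28.2294415069944 161.59882786281597
b 29.712700003786292 120.77558932305932
bar [0.61666491 0.20640516 0.052     ] [0.65521252 0.22306424 0.052     ] [0.63593872 0.2147347  0.052     ] 0.04199336686878152 23.372496800775796
ptr 22.05419555407477
cap [0.46545621 0.16865485 0.032     ]
```

```bash
python3 -m jog '{"delta_pos":[[2,2,0],[2,2,0],[2,2,0],[2,2,0],[2,2,0],[2,2,0],[2,2,0],[2,2,0],[2,2,0],[0,1,0]],"rot":[[0,0,7],[0,0,7],[0,0,7],[0,0,7],[0,0,7],[0,0,7],[0,0,7],[0,0,7],[0,0,7],[0,0,7]],"grip":[100,100,100,100,100,100,100,100,100,100]}'
python3 -m jog '{"delta_pos":[[0,0,0],[0,0,0],[0,0,0],[0,0,0],[0,0,0],[0,0,0],[0,0,0],[0,0,0],[0,0,0],[0,0,0]],"rot":[[0,0,7],[0,0,7],[0,0,7],[0,0,7],[0,0,7],[0,0,7],[0,0,7],[0,0,7],[0,0,7],[0,0,7]],"grip":[100,100,100,100,100,100,100,100,100,100]}'
python3 -m jog '{"delta_pos":[[0,0,-20],[0,0,-20],[0,0,-20],[0,0,-20],[0,0,-20],[0,0,-20],[0,0,0],[0,0,0]],"rot":[[0,0,7],[0,0,7],[0,0,7],[0,0,7],[0,0,7],[0,0,5],[0,0,0],[0,0,0]],"grip":[80,80,80,80,80,80,80,80]}'
python3 - <<'E'
from h import *
s=r.sense();print(s['time_s'],s['tcp_pos'],s['joints'],np.degrees(np.arctan2(s['ee_rot'][1,1],s['ee_rot'][0,1])),s['wrist_force'])
c=cap('wrist','w2');save(c,'w2',s=1.5)
E
```

```text
time_s: 2.98
tcp_pos: [0.639, 0.2134, 0.2478]
ee_rot: [[0.062, -0.998, -0.0], [-0.998, -0.062, -0.0], [0.0, 0.0, -1.0]]
wrist_force: [0.2, -0.2, 0.6]
gripper_width: 1.004
time_s: 3.82
tcp_pos: [0.6387, 0.2132, 0.248]
ee_rot: [[0.959, -0.283, -0.0], [-0.283, -0.959, -0.0], [-0.0, 0.0, -1.0]]
wrist_force: [-0.5, 0.2, 0.5]
gripper_width: 1.004
time_s: 4.48
tcp_pos: [0.6386, 0.2134, 0.1271]
ee_rot: [[0.92, 0.392, -0.002], [0.392, -0.92, -0.002], [-0.003, 0.001, -1.0]]
wrist_force: [0.4, 0.9, 0.5]
gripper_width: 0.805
4.4833 [0.63863832 0.21344334 0.1271085 ] [ 3.22155260e+01  3.22232165e+01 -8.15427097e-01  1.89522230e-02
 -5.71106815e+01  8.08833164e+01] -66.89079572999644 [0.35238973 0.94983978 0.49331941]
```

View pics/w2.png

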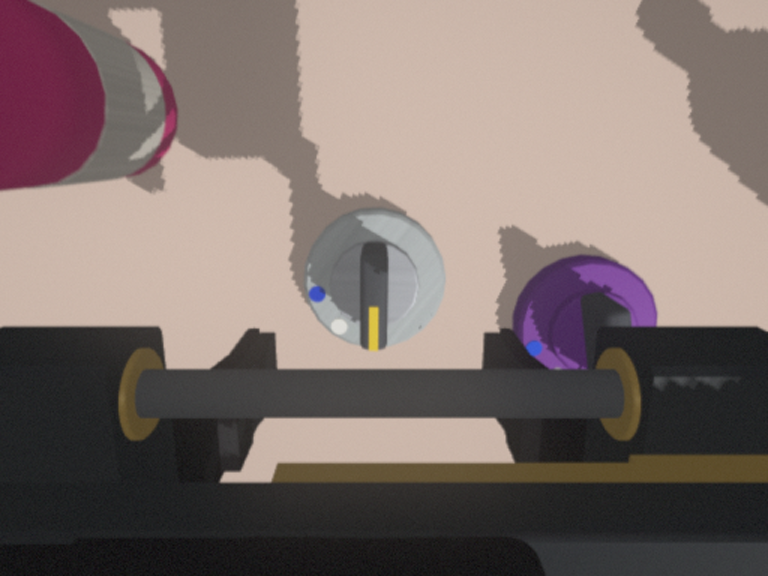

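The bar lies along the tool's axis at column 374, with the base centre at (376,278) and the jaws centred near 380, so it's aligned. Next: descend, grip and turn clockwise.

Run:
```python
from h import *
c=load('w2')
P=lambda u,v,z:px2w(c,u/1.5,v/1.5,z)
print(P(376,278,.014),P(374,350,.052),P(374,243,.052),(P(374,350,.052)+P(374,243,.052))/2)
print(np.degrees(np.arctan2(*(P(374,243,.052)-P(374,350,.052))[1::-1])))
for u,v in((317,294),(339,327)):
    p=P(u,v,.014)-P(376,278,.014);print(np.hypot(*p[:2])*1e3,np.degrees(np.arctan2(p[1],p[0])))
```

```text
[0.64378167 0.21713851 0.014     ] [0.62209057 0.20871217 0.052     ] [0.66607682 0.22733698 0.052     ] [0.6440837  0.21802458 0.052     ]
22.948932483473815
30.94634171875696 128.6770532650011
32.17262018021265 166.79329881170048
```

```bash
python3 -m jog '{"delta_pos":[[2,3,-20],[0,0,-20],[0,0,-20],[0,0,-15],[0,0,0],[0,0,0]],"rot":[[0,0,0],[0,0,0],[0,0,0],[0,0,0],[0,0,0],[0,0,0]],"grip":[70,60,50,50,50,50]}'
python3 -m jog '{"delta_pos":[[0,0,0],[0,0,0],[0,0,0],[0,0,0],[0,0,0],[0,0,0],[0,0,0],[0,0,0]],"rot":[[0,0,0],[0,0,0],[0,0,0],[0,0,0],[0,0,0],[0,0,0],[0,0,0],[0,0,0]],"grip":[30,20,10,0,0,0,0,0]}'
```

```text
time_s: 5.03
tcp_pos: [0.642, 0.218, 0.0538]
ee_rot: [[0.919, 0.395, 0.001], [0.395, -0.919, 0.0], [0.001, 0.0, -1.0]]
wrist_force: [0.9, -0.0, 0.6]
gripper_width: 0.518
time_s: 5.7
tcp_pos: [0.6418, 0.2175, 0.053]
ee_rot: [[0.918, 0.396, 0.001], [0.396, -0.918, -0.001], [0.001, 0.001, -1.0]]
wrist_force: [1.7, -3.0, 1.6]
gripper_width: 0.137
```

```bash
python3 -m jog '{"delta_pos":[[0,0,0],[0,0,0],[0,0,0],[0,0,0],[0,0,0],[0,0,0],[0,0,0]],"rot":[[0,0,-5.75],[0,0,-5.75],[0,0,-5.75],[0,0,-5.75],[0,0,-5.75],[0,0,-5.75],[0,0,-5.75]],"grip":[0,0,0,0,0,0,0]}'
python3 -m jog '{"delta_pos":[[0,0,0],[0,0,0],[0,0,0],[0,0,0],[0,0,0],[0,0,0],[0,0,0],[0,0,0],[0,0,0]],"rot":[[0,0,-5.75],[0,0,-5.75],[0,0,-5.75],[0,0,-5.75],[0,0,-5.75],[0,0,-5.75],[0,0,-5.75],[0,0,0],[0,0,0]],"grip":[0,0,0,0,0,0,0,0,0]}'
python3 -c "
from h import *
s=r.sense();print(s['wrist_force'],s['moment'],np.degrees(np.arctan2(s['ee_rot'][1,1],s['ee_rot'][0,1])),s['joints'])"
```

```text
time_s: 6.28
tcp_pos: [0.6418, 0.2173, 0.0531]
ee_rot: [[0.955, -0.296, 0.001], [-0.296, -0.955, -0.001], [0.001, 0.001, -1.0]]
wrist_force: [2.3, -3.9, 2.0]
gripper_width: 0.136
time_s: 7.03
tcp_pos: [0.6417, 0.2171, 0.0531]
ee_rot: [[0.544, -0.839, 0.0], [-0.839, -0.544, -0.001], [0.001, 0.0, -1.0]]
wrist_force: [1.2, -5.2, 3.7]
gripper_width: 0.134
[ 1.16655984 -5.15246521  3.6563381 ] [-1.60261371 -0.41936951 -0.00440114] -147.04528814930563 [ 32.36118031  37.0351012   -4.04872449   0.08532151 -48.93320343
   0.53748088]
```

```bash
python3 -m jog '{"delta_pos":[[0,0,0],[0,0,0],[0,0,0],[0,0,0],[0,0,15],[0,0,25],[0,0,25],[0,0,25],[0,0,0]],"rot":[[0,0,0],[0,0,0],[0,0,0],[0,0,0],[0,0,0],[0,0,0],[0,0,0],[0,0,0],[0,0,0]],"grip":[30,50,60,60,60,60,60,60,60]}'
python3 - <<'E'
from h import *
c=cap('wrist','w3')
E
python3 -m jog '{"delta_pos":[[-22,-6,0],[-22,-6,0],[-22,-6,0],[-22,-6,0],[-22,-6,0],[-22,-6,0],[-22,-6,0],[-22,-6,0],[0,0,0],[0,0,0]],"rot":[[0,0,0],[0,0,0],[0,0,0],[0,0,0],[0,0,0],[0,0,0],[0,0,0],[0,0,0],[0,0,0],[0,0,0]],"grip":[80,80,80,80,80,80,80,80,80,80]}'
python3 - <<'E'
from h import *
c=cap('wrist','w4');a=load('w3')
im=np.vstack([a['frame'][:250],c['frame'][:270]])
save({'frame':im},'w34',s=1.14)
s=r.sense();print(s['tcp_pos'],s['joints'],c['xyz'])
E
```

```text
time_s: 7.78
tcp_pos: [0.6442, 0.2197, 0.1489]
ee_rot: [[0.544, -0.839, 0.01], [-0.839, -0.544, 0.004], [0.002, -0.011, -1.0]]
wrist_force: [0.7, 0.4, 1.5]
gripper_width: 0.589
time_s: 8.67
tcp_pos: [0.4641, 0.1697, 0.1421]
ee_rot: [[0.543, -0.84, -0.001], [-0.84, -0.543, -0.0], [-0.0, 0.001, -1.0]]
wrist_force: [0.7, 0.3, 0.2]
gripper_width: 0.797
[0.46518389 0.17025064 0.14229663] [ 3.89217499e+01  1.57985150e+01 -2.58665790e+01 -2.61079034e-05
 -4.83396267e+01 -6.05939479e+00] [0.50114533 0.1128786  0.27912792]
```

View pics/w34.png

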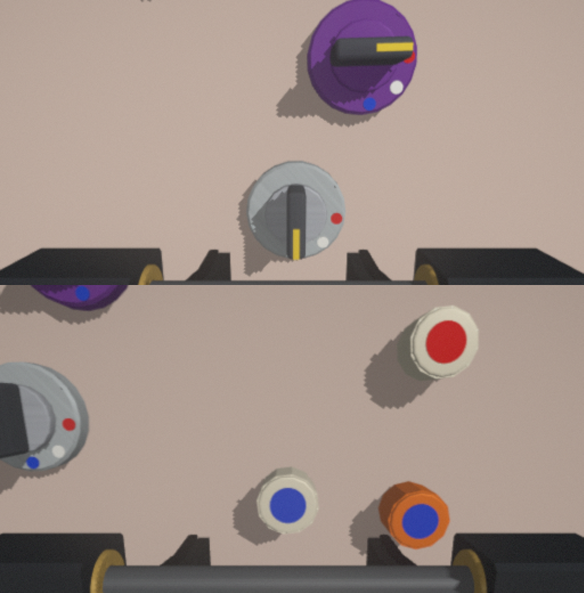

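Selector: the pointer now lies over the blue position, with red and white free to its right. The blue cap is at about (288,500) in the lower panel. One enlargement to get the angle of its flats.

Run:
```python
from h import *
c=load('w4');save(c,'w4c',(215,150,290,225),8)
```

```text
(no output)
```

View pics/w4c.png

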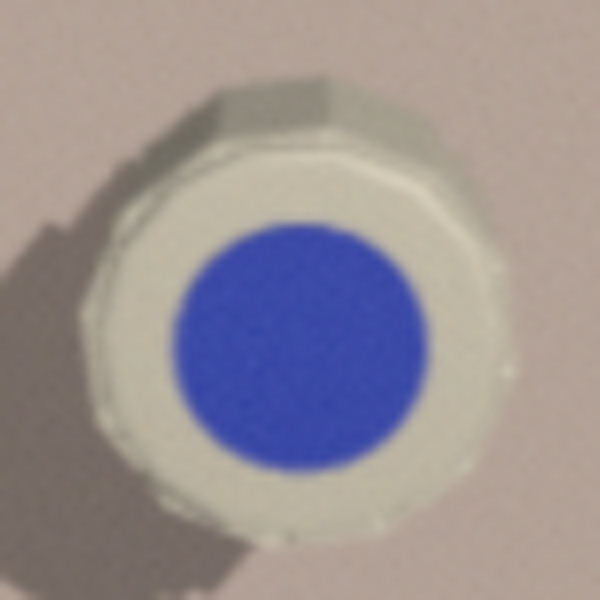

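Crop: disc centre at (300,346). The vertices give flats turned about 6° counter-clockwise from the jaw axis.

Run:
```python
from h import *
c=load('w4');p=px2w(c,252.5,193.25,.032);t=r.sense()['tcp_pos'];print(p,t,(p-t)*1e3)
```

```text
[0.46470705 0.16873168 0.032     ] [0.46518389 0.17025064 0.14229663] [  -0.47683647   -1.51895556 -110.29663018]
```

```bash
python3 -m jog '{"delta_pos":[[0,-1,-20],[0,0,-20],[0,0,-20],[0,0,-20],[0,0,-20],[0,0,-12],[0,0,0],[0,0,0]],"rot":[[0,0,6],[0,0,0],[0,0,0],[0,0,0],[0,0,0],[0,0,0],[0,0,0],[0,0,0]],"grip":[80,80,80,80,80,80,75,70]}'
python3 -m jog '{"delta_pos":[[0,0,0],[0,0,0],[0,0,0],[0,0,0],[0,0,0],[0,0,0],[0,0,0],[0,0,0]],"rot":[[0,0,0],[0,0,0],[0,0,0],[0,0,0],[0,0,0],[0,0,0],[0,0,0],[0,0,0]],"grip":[60,50,40,30,0,0,0,0]}'
```

```text
time_s: 9.38
tcp_pos: [0.4658, 0.1691, 0.0297]
ee_rot: [[0.627, -0.779, -0.001], [-0.779, -0.627, -0.001], [0.0, 0.002, -1.0]]
wrist_force: [-0.2, -0.6, 0.5]
gripper_width: 0.737
time_s: 10.05
tcp_pos: [0.4655, 0.1692, 0.0313]
ee_rot: [[0.627, -0.779, 0.001], [-0.779, -0.627, 0.0], [0.0, -0.001, -1.0]]
wrist_force: [-1.0, -0.4, 6.5]
gripper_width: 0.457
```

```bash
python3 -m jog '{"delta_pos":[[0,0,10],[0,0,30],[0,0,30],[0,0,30],[0,0,20],[0,0,0]],"rot":[[0,0,0],[0,0,0],[0,0,0],[0,0,0],[0,0,0],[0,0,0]],"grip":[0,0,0,0,0,0]}'
python3 -m jog '{"delta_pos":[[15,-30,0],[15,-30,0],[15,-30,0],[15,-30,0],[15,-30,0],[15,-30,0],[15,-30,0],[15,-27,0],[0,0,0],[0,0,0]],"rot":[[0,0,0],[0,0,0],[0,0,0],[0,0,0],[0,0,0],[0,0,0],[0,0,0],[0,0,0],[0,0,0],[0,0,0]],"grip":[0,0,0,0,0,0,0,0,0,0]}'
python3 - <<'E'
from h import *
c=cap('wrist','w5');save(c,'w5',s=1.5)
s=r.sense();print(s['time_s'],s['tcp_pos'],s['joints'],s['wrist_force'],s['moment'],c['xyz'])
E
```

```text
time_s: 10.55
tcp_pos: [0.4676, 0.1705, 0.155]
ee_rot: [[0.627, -0.779, 0.008], [-0.779, -0.627, 0.005], [0.001, -0.01, -1.0]]
wrist_force: [-0.4, 0.7, -0.7]
gripper_width: 0.456
time_s: 11.38
tcp_pos: [0.5849, -0.0694, 0.1488]
ee_rot: [[0.624, -0.781, -0.003], [-0.781, -0.624, 0.0], [-0.002, 0.002, -1.0]]
wrist_force: [-0.4, 0.3, -0.5]
gripper_width: 0.456
11.4333 [ 0.5844979  -0.0684189   0.14904845] [ 9.06227685e+00  2.35681017e+01 -1.24057733e+01 -4.31901233e-02
 -5.41745407e+01  2.96702553e+01] [-1.11191075  0.5797137  -1.20835032] [-0.0053807   0.19702767  0.04454183] [ 0.62768803 -0.12237428  0.2856912 ]
```

View pics/w5.png

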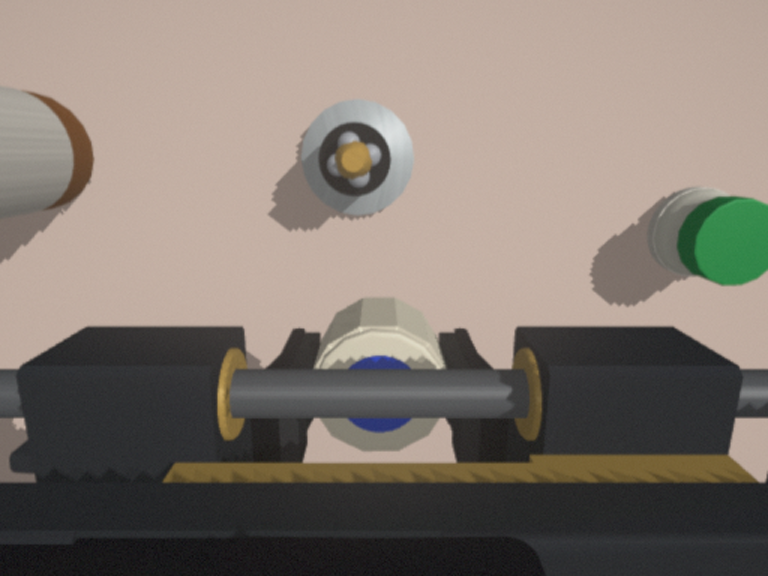

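Stud tip at (354,159) and seal centre at (355,159). The held cap is upright, with its blue disc centred at about (380,394).

Run:
```python
from h import *
c=load('w5');s=r.sense();t=s['tcp_pos']
P=lambda u,v,z:px2w(c,u/1.5,v/1.5,z)
st,se,ft=P(354,159,.057),P(355.5,159,.04),P(357,157.5,.008);cp=P(380,394,t[2]+.0007)
print('stud',st,'seal',se,'foot',ft,'cap',cp,'tcp',t);print((st-cp)*1e3,(st-t)*1e3)
# top-cam check
c=load('top');print(px2w(c,149.7+0,0,0)[:0],px2w(c,150+648/4.5,145+116/4.5,.057),px2w(c,150+645/4.5,145+126/4.5,.04))
```

```text
stud [ 0.63350168 -0.11328177  0.057     ] seal [ 0.63338945 -0.11304029  0.04      ] foot [ 0.63398725 -0.1129183   0.008     ] cap [ 0.58469802 -0.06953374  0.14974845] tcp [ 0.5844979  -0.0684189   0.14904845]
[ 48.80365376 -43.74803625 -92.74844748] [ 49.00377778 -44.86287619 -92.04844748]
[] [ 0.63214605 -0.11283918  0.057     ] [ 0.63043196 -0.11277229  0.04      ]
```

```bash
python3 -m jog '{"delta_pos":[[16,-15,0],[16,-15,0],[17,-14,0],[0,0,-20],[0,0,-20],[0,0,-10],[0,0,0],[0,0,0],[0,0,0]],"rot":[[0,0,0],[0,0,0],[0,0,0],[0,0,0],[0,0,0],[0,0,0],[0,0,0],[0,0,0],[0,0,0]],"grip":[0,0,0,0,0,0,0,0,0]}'
python3 - <<'E'
from h import *
s=r.sense();print(s['tcp_pos'],s['wrist_force'],s['moment'])
c=cap('wrist','w6');d=cap('scene','s6')
a=cv2.resize(d['frame'][180:250,185:260],(600,560),interpolation=cv2.INTER_CUBIC)
cv2.imwrite('pics/s6.png',a[...,::-1])
E
```

```text
time_s: 12.18
tcp_pos: [0.635, -0.1113, 0.1017]
ee_rot: [[0.628, -0.778, 0.002], [-0.778, -0.628, -0.0], [0.001, -0.001, -1.0]]
wrist_force: [0.3, 0.5, 0.0]
gripper_width: 0.457
[ 0.63497612 -0.1113398   0.10174998] [0.26228678 0.48566777 0.01797031] [ 0.00788198  0.12693913 -0.04425059]
```

View pics/s6.png

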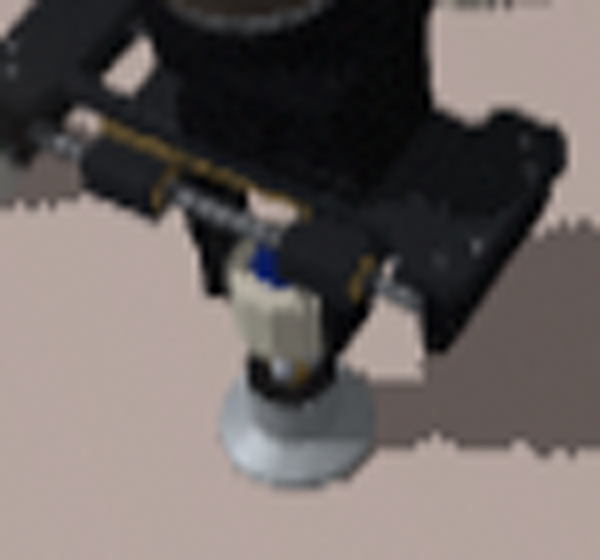

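The cap is above the stud and upright. A small correction, then I'll lower it onto the taper.

```bash
python3 -m jog '{"delta_pos":[[-1.7,-1,0],[0,0,-5],[0,0,-5],[0,0,-5],[0,0,0],[0,0,0]],"rot":[[0,0,0],[0,0,0],[0,0,0],[0,0,0],[0,0,0],[0,0,0]],"grip":[0,0,0,0,0,0]}'
python3 -m jog '{"delta_pos":[[0,0,-2],[0,0,-2],[0,0,0],[0,0,0]],"rot":[[0,0,0],[0,0,0],[0,0,0],[0,0,0]],"grip":[0,0,0,0]}'
```

```text
time_s: 12.78
tcp_pos: [0.6323, -0.113, 0.0848]
ee_rot: [[0.627, -0.779, -0.001], [-0.779, -0.627, -0.0], [-0.001, 0.001, -1.0]]
wrist_force: [-0.2, -0.9, -0.4]
gripper_width: 0.456
time_s: 13.12
tcp_pos: [0.6337, -0.1129, 0.0824]
ee_rot: [[0.627, -0.779, 0.003], [-0.779, -0.627, -0.0], [0.002, -0.002, -1.0]]
wrist_force: [2.0, 0.8, 2.3]
gripper_width: 0.455
```

```bash
for i in 1 2 3; do python3 -m jog '{"delta_pos":[[0,0,-1],[0,0,-1],[0,0,0]],"rot":[[0,0,0],[0,0,0],[0,0,0]],"grip":[0,0,0]}' | grep -E "tcp|wrist|width"; done
```

```text
tcp_pos: [0.634, -0.113, 0.0818]
wrist_force: [-0.2, 1.0, 8.3]
gripper_width: 0.458
tcp_pos: [0.6344, -0.1131, 0.0808]
wrist_force: [-1.1, 0.3, 9.9]
gripper_width: 0.455
tcp_pos: [0.6335, -0.1128, 0.0763]
wrist_force: [3.6, -0.5, -3.3]
gripper_width: 0.457
```

```bash
for i in 1 2 3; do python3 -m jog '{"delta_pos":[[0,0,-1],[0,0,-1],[0,0,0]],"rot":[[0,0,0],[0,0,0],[0,0,0]],"grip":[0,0,0]}' | grep -E "tcp|wrist|width"; done
```

```text
tcp_pos: [0.6323, -0.1129, 0.0723]
wrist_force: [4.1, -1.1, -4.4]
gripper_width: 0.456
tcp_pos: [0.6324, -0.113, 0.0713]
wrist_force: [1.9, 0.5, -1.1]
gripper_width: 0.456
tcp_pos: [0.6325, -0.113, 0.0703]
wrist_force: [-0.2, -0.0, 4.2]
gripper_width: 0.458
```

```bash
for i in 1 2; do python3 -m jog '{"delta_pos":[[0,0,-1],[0,0,0],[0,0,0],[0,0,0]],"rot":[[0,0,0],[0,0,0],[0,0,0],[0,0,0]],"grip":[0,0,0,0]}' | grep -E "time|tcp|wrist|width"; done
```

```text
time_s: 14.95
tcp_pos: [0.6325, -0.113, 0.0697]
wrist_force: [-0.8, 1.9, 5.8]
gripper_width: 0.458
time_s: 15.28
tcp_pos: [0.6325, -0.1131, 0.0693]
wrist_force: [-1.3, 1.0, 8.6]
gripper_width: 0.46
```

```bash
python3 -m jog '{"delta_pos":[[0,0,-1],[0,0,0],[0,0,0],[0,0,0],[0,0,0],[0,0,0]],"rot":[[0,0,0],[0,0,0],[0,0,0],[0,0,0],[0,0,0],[0,0,0]],"grip":[0,0,0,0,0,0]}' | grep -E "time|tcp|wrist|width"
python3 - <<'E'
from h import *
for i in range(3):
    d=cap('scene','s7');s=r.sense();print(s['time_s'],s['tcp_pos'],s['wrist_force'])
w=cap('wrist','w7')
a=cv2.resize(d['frame'][180:250,185:260],(390,364),interpolation=cv2.INTER_CUBIC)
b=cv2.resize(d['frame'][120:250,130:360],(390,220),interpolation=cv2.INTER_CUBIC)
e=cv2.resize(w['frame'],(400,300));e=np.vstack([e,np.zeros((284,400,3),np.uint8)])
cv2.imwrite('pics/f7.png',np.hstack([np.vstack([a,b]),e])[...,::-1])
E
```

```text
time_s: 15.78
tcp_pos: [0.6325, -0.1131, 0.0688]
wrist_force: [-2.3, 0.9, 11.2]
gripper_width: 0.451
15.8333 [ 0.63252699 -0.113052    0.06879199] [-2.2851311   1.76864708 11.35110722]
15.8833 [ 0.63251104 -0.11306576  0.06881293] [-2.44756708  0.63449601 11.15435068]
15.9333 [ 0.63248642 -0.11306929  0.06880095] [-2.88089526  0.53500363 10.62519188]
```

View pics/f7.png

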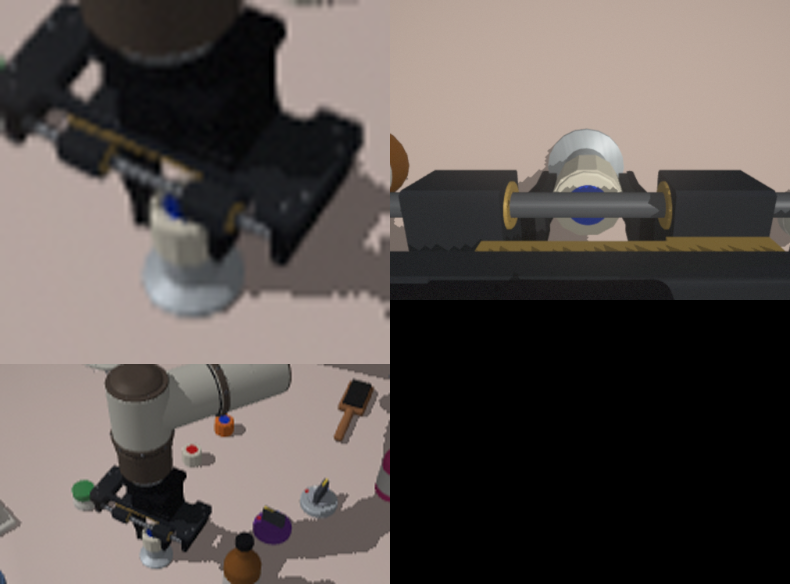

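The cap sits down on the seal and nothing else has moved. The force holds at about 11 N with 2.5 mm of travel past first seal contact, which fits 5 N/mm. Handing in.

```bash
python3 -c "
from station import r,finish_job
print(finish_job())"
```

```text
the job is handed in; nothing more can be done
None
```

The job is handed in: the selector is on blue and the blue-spot cap is snapped onto the tap, with the gripper still pressing it down. It took about 16 s of the 64 s allowed.

- **Selector:** I gripped it and turned it 80° clockwise. Before I let go, the moment about its axis was close to zero, and the picture after release showed the pointer over the blue position. I could not see the blue dot itself there, because the bar covered it. The last scene picture was too coarse to re-check the pointer, but the knob had not been touched since.
- **Cap:** It met the catches at about the expected height. The highest reading was about 10 N, taken between steps, so the true peak may have been higher. The force then dropped and the cap went down onto the seal.
- **Seal:** In the last readings the push held at about 11 N downward, with 2–3 N sideways. The tool had gone about 2.5 mm past the expected seal contact, which fits the stated stiffness, so the cap does not seem to have slipped in the grip.
- **Other things:** In the last scene picture, those in view stood where they had been, but I did not measure them. The crop cut off the tumbler, the soap dish and part of the lotion bottle. The arm never worked near these.

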